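Unlock the knife case and hand over the shackle

ROBOT

A 6-joint arm with a two-finger parallel gripper is mounted at the origin on the work surface. World frame = base frame: x ahead of the robot, y to its left, z up, the work surface at z = 0. Lengths are in m, angles in rad, forces in N, time in s.
With the tool pointing down it reaches from about 0.35 to 0.775 m from the base axis. Payload 5.5 kg.
Tool frame: the origin (TCP) lies between the finger pads; the fingertips stand 17 mm ahead of it and the grasp point (between the pads) lies 2 mm behind it (env.finger_overhang is the distance from the TCP to the fingertips, in m); z points along the fingers, y is the line along which they close (so a half turn about z gives the same grasp; the last joint's range is limited). The gripper opens to 85 mm and grips with 20 to 120 N. Pads are 22 mm wide; open, the fingers measure 114 mm over their backs; the gripper's body (76 mm by 85 mm) begins 54 mm behind the grasp point. The pads swing forward as they close: fully open they stand 13 mm farther back than shut.
Start: joints at [0.988, 0.313, 0.046, 1.304, 0, 1.431], TCP at [0.246, 0.52, 0.248] pointing down, gripper open.
Joint ranges: [-2.76, 2.76], [-0.86, 1.69], [-1.03, 1.26], [-2.2, 2.34], [-1.47, 1.5], [-3.14, 3.14]. Speed limits (rad/s): [2.57, 2.57, 3.14, 3.14, 3.14, 3.14].

INTERFACE

Orientations are given as a unit quaternion [w, x, y, z].
In Python, from workcell import env gives the robot as it stands. The module is installed in compiled form; this text tells all that it offers.
- The arm moves only by the shell command python3 -m pendant 'ROWS' [FORCE]. ROWS is JSON, a list of rows, each a list of 5 numbers: the gripper's target within -1 to 1 (fully open at 1, half-way at 0, shut at -1), then the shift along the tool's x, y, z in m, then the turn about the tool's z in rad. A call has 1 to 8 rows; each row shifts and turns the commanded pose from where the row before left it, along the tool's axes as they then stand; what a row does not reach is not made up. A row lasts 1/8 s, in which the tool goes at most 62.5 mm and 10.7 degrees, less where a joint would pass 70% of its speed; a pose out of reach is approached as far as the arm can. A call with a gripper value outside its range is refused whole. The fingers move at their own pace and stop on an object; FORCE is the grip in N (left out, the last holds). Time passes only in rows, so rows that do not move let the fingers close. It gives the time, the measured TCP pose, the force, the opening and the grip force at its end, in the units of the state.
- env.get_state(): the state, without advancing time (a new reading comes with each control period).
- env.read_camera(name): name is "scene" or "side" or "wrist"; returns the picture (400x640x3 uint8, red, green, blue); there is no depth.
- env.calibration(name): a dict with "K" (3x3 intrinsics, pixels), "T" (4x4, takes a point from camera to world coordinates); the wrist camera has in their place "tool_from_camera" (4x4, takes a point from camera to tool coordinates, whose origin is the TCP and whose axes are the flange's). Camera axes: x right, y down, z forward; pixel columns grow to the right and rows downward; lengths in m; the calibration is good to about 2 mm. The wrist camera is an equidistant fisheye: a pixel r from the principal point sees the ray r / f radians off the axis. A picture is of the moment at which its call begins: read the wrist's pose just before it. calibration takes no time and is no camera call.
- env.hand_in(): hands the job in; it is judged then, once.
Trained networks look in the newest picture that a camera, given by its name, has taken for a name from the list of things; names that differ only in an ending like _2 or _b are one class to them, and where a whole thing is asked for, a point or a joint stands for the part that bears it (a point fixed in the world has none). Each returns a list of dicts, best first, with "score" (0 to 1); they miss things now and then, are a little off and sometimes report something else, mostly with a low value. They report only what shows in the picture. A call takes as long as a camera call. They do not tell look-alikes from the thing itself.
- env.recognise(camera, label): "centre" ([column, row] in pixels, amid what is visible of it).
The state is a dict: "clock": time; "joint_pos": joint angles; "qvel": joint speeds; "tau": joint torques, N m; "tcp_pos": TCP position; "orientation": TCP orientation; "wrist_force": force on the tool from outside, world axes, zero at the start; "ft_torque": the same for the moment, N m; "finger_gap": finger opening in m; "grip_force": force on a finger pad.
Only numpy, scipy, OpenCV 4.12 (cv2) and the standard library are available. Lean on these libraries where they do the work, as an engineer would, in place of code of your own. Each camera call takes 0.05 s, during which the arm holds its last target. There are 200 camera calls.

TASK

Get the lock off the green knife case: first lift the red glue pot by its handle off the round stand on the lid and set it down without dropping it, upright and wholly on the round cork mat. Then turn the lock's black dial, feeling the clicks, until it rests in the click where its white pointer is at the red mark, pull the U-shaped steel shackle straight up out of the lock, and leave the dial there. Finish while still holding the shackle still over the middle of the blue tray, crown up and its feet at least 10 cm above the bench; do not let go, and leave the awl, the tin and the hammer alone.

Things in the scene. Friction and masses are not known exactly. Their poses are not given: they have to be found in the camera images.
- case: Flat green steel knife case, fixed to the bench, 200 x 280 x 60 mm (x, y, height). Origin: centre of its underside on the bench. It carries the lock (towards its -y side) and a round black pot stand (90 mm across, its top 86 mm above the bench, centre at x 0, y +72 mm of the case).
- lock: Dark steel lock housing fixed on the lid. Origin: on the lid (60 mm above the bench) under the dial's vertical axis; x points from dial to shackle, z up. It reaches from x -48 to 110, y -48 to 48, z 0 to 34 mm. The red mark is on its top at -x of the dial; white ticks 30 degrees apart mark other clicks. A brass hasp strap (top 37 mm above the lid) lies on it round the shackle's far leg.
- dial (a joint): Dial angle in rad, counterclockwise positive seen from above, 0 with the white pointer at the red mark (open). Starts near 1.05, 1.57 or 2.09 (2 to 4 clicks), so turn clockwise; range -1.3 to 2.6, no stop at 0. Clicks every 0.524 rad, needing about 0.07 Nm; when let go it snaps into the nearest click and stays. Only the click at 0 frees the shackle.
- dial_grip (a point): Point on the dial's axis at the height to grip, 62 mm above the lid, 8 mm below the knob's top. The black knob is an upright bar 46 mm long, 14 wide, 32 high, on a disc 47 mm across; x axis along the bar, white pointer at its -x end. The nearest shackle leg stands 47 mm from the axis: fingers must reach out less than 44 mm from it while turning.
- shackle: Loose U of 10 mm round steel bar, upright, both feet in the lock, 160 g, 83 mm high, 52 mm of it above the lock. Origin: under its near leg (next to the dial); x points to its far leg 45 mm away, z up. A toe at its near foot reaches 22 mm towards the dial (-x), held under the dial's disc until it is open; then it comes straight up (2 mm play) and is out once raised 35 mm.
- shackle_crown (a point): Middle of the shackle's straight crown bar (10 mm thick, 21 mm of it straight, along the shackle's x), 78 mm above the shackle's origin: the point to grip, with about 40 mm of free space under the bar.
- pot: Closed red glue pot, 76 mm across, 72 mm high to its lid, about 0.25 to 0.5 kg, standing loose on the case's round stand. Origin: centre of its underside.
- pot_handle (a point): Middle of the pot's rigid handle: a wooden grip 14 mm thick and 46 mm long along the pot's x axis, 115 mm above the pot's underside.
- mat: Round cork mat, 130 mm across, 6 mm thick, fixed on the bench to one side of the case. Origin: centre of its underside on the bench.
- tray: Shallow open blue tray, 120 x 120 x 22 mm, fixed on the bench to the other side of the case (mat and tray may be either way round). Origin: centre of its underside on the bench.
- awl: Screwdriver-like awl with dark wooden handle, 150 mm long, lying beyond the case; leave alone.
- tin: Round brass-coloured wax tin, 64 mm across, 45 mm high; leave alone.
- hammer: Hammer, 240 mm long, lying beyond the work; leave alone.
Mind the look-alikes: they are no part of the job. Of the things shaped like the shackle, the steel one is meant.

How it is judged:
By the outcome, as a careful person would: the job done as asked, in the order asked, and still so for the second after the job is handed in, while the arm keeps its last pose, push and grip.
It also fails if it takes over 67 s, if anything falls off the work surface, if the arm or the gripper's body presses on something with over 40 N, if the wrist force passes 120 N, or if a joint passes its speed limit or range.

## Working session

There is one attempt and no reset: what is moved stays moved. The work goes in short steps, Python scripts to look and compute and a shell command to move; the robot and the scene stay as the last step left them, time stands still between calls to the robot, and variables do not carry over. Pictures are saved under pics/ and viewed, at most 10 in all, crops included, and the job is handed in when it is done.

```bash
mkdir -p pics
cat > h.py <<'E'
import numpy as np, cv2
from workcell import env
def snap(c,f):
    im=env.read_camera(c); cv2.imwrite('pics/'+f,im[:,:,::-1]); return im
def ray(c,px):
    k=env.calibration(c); K=np.array(k['K']);T=np.array(k['T'])
    d=T[:3,:3]@np.linalg.solve(K,[px[0],px[1],1]); return T[:3,3],d
def atz(c,px,z):
    o,d=ray(c,px); return o+d*(z-o[2])/d[2]
def proj(c,p):
    k=env.calibration(c); K=np.array(k['K']);T=np.array(k['T'])
    q=K@(T[:3,:3].T@(np.array(p)-T[:3,3])); return q[:2]/q[2]
E
python3 - <<'E'
from h import *
a=snap('scene','a.png');b=snap('side','b.png')
for l in 'case lock dial shackle pot pot_handle mat tray tin awl hammer dial_grip shackle_crown'.split():
    for c in('scene','side'): print(l,c,[(np.round(r['centre']).tolist(),round(r['score'],2)) for r in env.recognise(c,l)[:4]])
s=env.get_state();print(s)
for c in('scene','side'): print(np.round(env.calibration(c)['T'],3).tolist())
E
```

```text
case scene [([334.0, 228.0], 0.83)]
case side [([304.0, 267.0], 0.84)]
lock scene [([311.0, 211.0], 0.71), ([302.0, 207.0], 0.62)]
lock side [([325.0, 230.0], 0.74), ([332.0, 221.0], 0.47), ([272.0, 234.0], 0.25)]
dial scene [([310.0, 188.0], 0.81)]
dial side []
shackle scene [([302.0, 210.0], 0.7), ([300.0, 160.0], 0.67), ([246.0, 266.0], 0.53), ([231.0, 230.0], 0.51)]
shackle side [([432.0, 271.0], 0.74), ([313.0, 199.0], 0.63), ([360.0, 193.0], 0.57), ([301.0, 185.0], 0.55)]
pot scene [([367.0, 206.0], 0.6)]
pot side [([266.0, 237.0], 0.7)]
pot_handle scene [([367.0, 203.0], 0.69)]
pot_handle side [([272.0, 236.0], 0.68)]
mat scene [([437.0, 223.0], 0.6)]
mat side [([218.0, 368.0], 0.81), ([421.0, 215.0], 0.23)]
tray scene [([224.0, 186.0], 0.73)]
tray side [([419.0, 215.0], 0.84)]
tin scene [([416.0, 288.0], 0.57)]
tin side [([179.0, 278.0], 0.68), ([307.0, 267.0], 0.23)]
awl scene [([299.0, 313.0], 0.81), ([178.0, 247.0], 0.46)]
awl side [([328.0, 231.0], 0.71), ([248.0, 208.0], 0.46)]
hammer scene [([177.0, 248.0], 0.6)]
hammer side [([366.0, 180.0], 0.92)]
dial_grip scene [([3
[... 539 characters left out ...]
, -7.96217500e-04]), 'tau': array([ 4.17664429e-03, -4.80458128e+01,  2.98806810e+01,  4.25609878e-04,
        1.02783715e-04, -2.75871507e-06]), 'tcp_pos': array([0.24638606, 0.51957695, 0.2483389 ]), 'orientation': array([7.72155947e-06, 2.19583504e-01, 9.75593707e-01, 5.71803225e-05]), 'wrist_force': array([-0.20785753, -0.41020153, -1.14021066]), 'ft_torque': array([ 0.02154531, -0.02240533, -0.03471048]), 'grip_force': 0.0, 'finger_gap': 0.08519764837139938}
[[-0.181, 0.737, -0.651, 1.35], [0.983, 0.143, -0.111, 0.129], [0.011, -0.66, -0.751, 1.027], [0.0, 0.0, 0.0, 1.0]]
[[-0.707, -0.373, 0.6, 0.075], [-0.707, 0.381, -0.596, 0.46], [-0.006, -0.846, -0.533, 0.571], [0.0, 0.0, 0.0, 1.0]]
```

View pics/a.png

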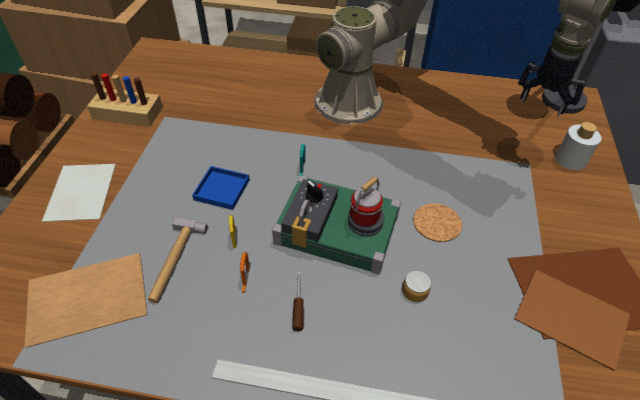

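View pics/b.png

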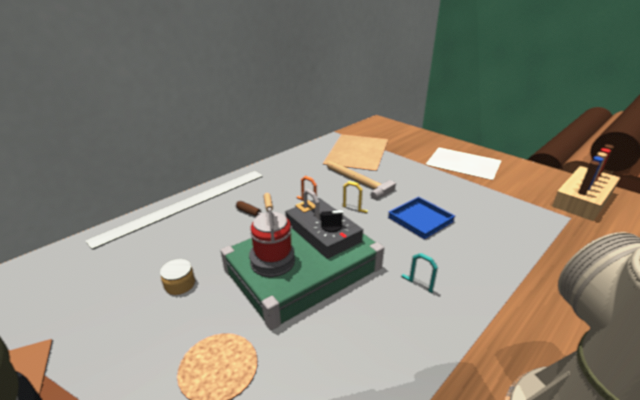

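The scene and side pictures show the green case with the lock and the pot on it. The mat is at scene (437,223) and the tray at (224,186). Shackle-shaped things in the scene picture are grey steel (302,210) in the lock, teal (301,160), yellow (232,230) and orange (244,268). The one in the lock is steel, so that is the one meant. I'll confirm it in a crop.

Run:
```python
from h import *
a=cv2.imread('pics/a.png')[165:270,265:415];b=cv2.imread('pics/b.png')[170:320,215:390]
A=cv2.resize(a,(800,560),interpolation=2);B=cv2.resize(b,(700,600),interpolation=2)
cv2.imwrite('pics/a2.png',A);cv2.imwrite('pics/b2.png',B)
```

```text
(no output)
```

View pics/a2.png

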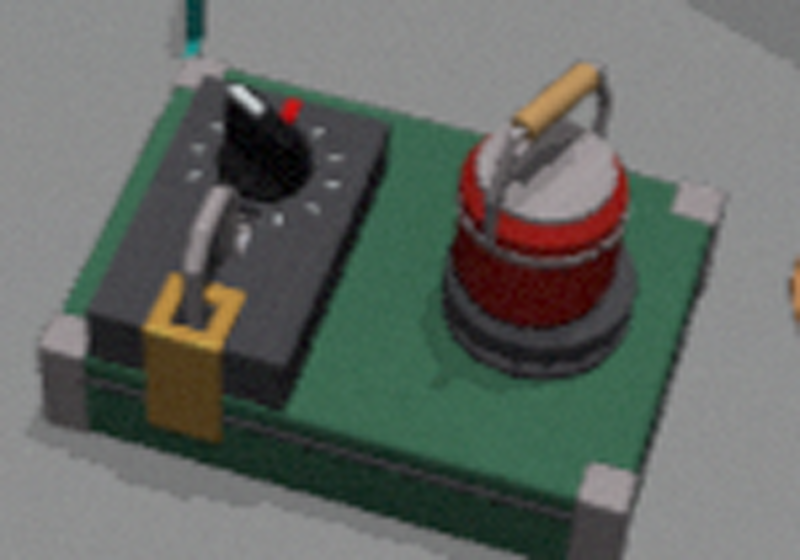

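View pics/b2.png

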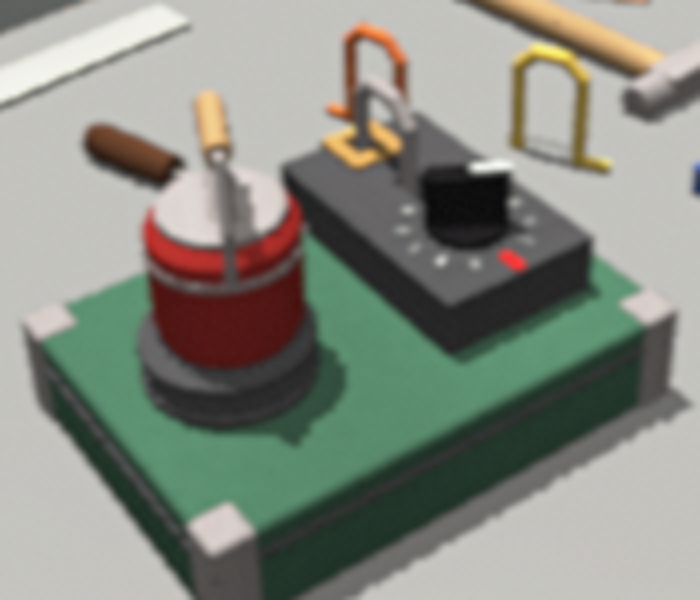

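Confirmed: in the crop, the steel U at scene (304,208) stands in the lock with the brass hasp round its far leg. The coloured ones lie outside it. The pointer is about 3 clicks from red.

```bash
cat >> h.py <<'E'
def A(u,v): return (265+u/5.3333-.5+.5/5.33,165+v/5.3333-.5+.5/5.33)
def B(u,v): return (215+u/4-.375,170+v/4-.375)
def tri(p,q):
    o1,d1=ray('scene',p);o2,d2=ray('side',q);d1=d1/np.linalg.norm(d1);d2=d2/np.linalg.norm(d2)
    s=np.linalg.lstsq(np.c_[d1,-d2],o2-o1,rcond=None)[0]
    x,y=o1+d1*s[0],o2+d2*s[1]; return (x+y)/2,np.linalg.norm(x-y)
E
python3 - <<'E'
from h import *
np.set_printoptions(precision=4,suppress=True)
P={'locktop':[A(205,82),A(390,125),A(280,365),A(90,315)]}
for n,q in P.items():
    X=np.array([atz('scene',p,.094) for p in q]);print(n,X[:,:2].tolist(),X.mean(0))
    for i in range(4): d=X[(i+1)%4]-X[i];print(np.linalg.norm(d),np.degrees(np.arctan2(d[1],d[0])))
print('lockside',[atz('side',B(*p),.094)[:2] for p in((590,240),(455,305),(285,165))])
print('red',atz('scene',A(291,110),.094),atz('side',B(513,261),.094))
print('lid corners',[atz('scene',A(*p),.06)[:2] for p in((720,195),(625,480),(45,335),(190,65))])
print('lid side',[atz('side',B(*p),.06)[:2] for p in((25,325),(195,540),(675,305))])
print('handle',tri(A(588,75),B(210,98)),tri(A(525,128),B(214,152)))
print('pot base', [atz('scene',A(538,275),.086+.045)])
print('crown',tri(A(222,190),B(403,103)),tri(A(195,255),B(362,85)))
print('knob white tip',tri(A(230,92),B(508,167)),tri(A(262,110),B(472,168)))
print('mat',atz('scene',(438,222.5),.006),atz('side',(217.5,368),.006))
print('tray',atz('scene',(221.5,187),.011),atz('side',(421.5,217),.011))
E
```

```text
locktop [[0.47706792874532145, -0.05827122207207763], [0.48817890646346895, 0.035312277447826876], [0.6420492290745876, 0.009454746042962203], [0.6302459502832509, -0.08035013575525846]] [ 0.5594 -0.0235  0.094 ]
0.09424078314745234 83.22908543897546
0.15602784402408212 -9.539285612484697
0.09057722773974926 -97.48760862786746
0.1547610568318262 171.79793931753008
lockside [array([ 0.4706, -0.0525]), array([0.4836, 0.0355]), array([0.6382, 0.0133])]
red [ 0.4875 -0.0135  0.094 ] [ 0.4872 -0.0109  0.094 ]
lid corners [array([0.4722, 0.1982]), array([0.6508, 0.1685]), array([ 0.6196, -0.1059]), array([ 0.4349, -0.075 ])]
lid side [array([0.6609, 0.1741]), array([0.4809, 0.2022]), array([ 0.43  , -0.0762])]
handle (array([0.5556, 0.1231, 0.2186]), np.float64(0.007817414935660977)) (array([0.5648, 0.1071, 0.1836]), np.float64(0.01020690123385127))
pot base [array([0.5993, 0.1172, 0.131 ])]
crown (array([ 0.5845, -0.0281,  0.1399]), np.float64(0.00022530213847982877)) (array([ 0.6207, -0.0324,  0.1349]), np.float64(0.00208960456801293))
knob white tip (array([ 0.5141, -0.0373,  0.1278]), np.float64(0.003002138533247142)) (array([ 0.5244, -0.0203,  0.1301]), np.float64(0.00212416303132888))
mat [0.4797 0.3082 0.006 ] [0.4688 0.3119 0.006 ]
tray [ 0.4698 -0.294   0.011 ] [ 0.4655 -0.2903  0.011 ]
```

```bash
cat >> h.py <<'E'
from scipy.spatial.transform import Rotation as Ro
np.set_printoptions(precision=4,suppress=True)
def Rt(s): q=s['orientation']; return Ro.from_quat([q[1],q[2],q[3],q[0]]).as_matrix()
def go(p,xang=None):
    "shift in tool axes to world TCP p and turn so that tool y (mod 180) is at angle xang deg; turn first 0"
    s=env.get_state();R=Rt(s);yang=np.degrees(np.arctan2(R[1,1],R[0,1]))
    print('tcp',s['tcp_pos'],'yang',yang,'t',s['clock'],'j6',s['joint_pos'][5],'gap',s['finger_gap'],'F',s['wrist_force'])
    print('shift now',R.T@(np.array(p)-s['tcp_pos']))
    if xang is not None: print('turn(rad)',np.radians(-((xang-yang+90)%180-90)))
E
python3 - <<'E'
from h import *
a=tri(A(588,75),B(214,152));b=tri(A(525,128),B(210,98));print(a,b);d=b[0]-a[0];m=(a[0]+b[0])/2
ang=np.degrees(np.arctan2(d[1],d[0]));print(m,ang,np.linalg.norm(d))
k=env.calibration('wrist');print(k)
go([m[0]-.03,m[1],.32],ang+90)
E
```

```text
(array([0.5422, 0.1275, 0.2012]), np.float64(0.0024778542696456012)) (array([0.5785, 0.1029, 0.2021]), np.float64(0.0007597163222047645))
[0.5604 0.1152 0.2017] -34.14290040945887 0.04388716370255228
{'K': array([[309.7069,   0.    , 318.8157],
       [  0.    , 309.7069, 200.8465],
       [  0.    ,   0.    ,   1.    ]]), 'tool_from_camera': array([[ 0.0007, -0.9645, -0.2641,  0.0664],
       [ 1.    ,  0.0006,  0.0002,  0.0001],
       [-0.0001, -0.2641,  0.9645, -0.1253],
       [ 0.    ,  0.    ,  0.    ,  1.    ]])}
tcp [0.2464 0.5196 0.2483] yang 64.63085721611803 t 1.4 j6 1.4311844074197637 gap 0.08519764837139938 F [-0.2079 -0.4102 -1.1402]
shift now [-0.4299 -0.2437 -0.0717]
turn(rad) 0.15313095833827686
```

```bash
python3 -m pendant '[[1,-0.05,-0.028,-0.02,0],[1,-0.05,-0.028,-0.02,0],[1,-0.05,-0.028,-0.012,0],[1,-0.05,-0.028,0,0],[1,-0.05,-0.028,0,0],[1,-0.05,-0.028,0,0],[1,-0.05,-0.028,0,0],[1,-0.05,-0.028,0,0]]'; python3 -m pendant '[[1,-0.03,-0.02,0,0],[1,0,0,0,0.153],[1,0,0,0,0]]'
python3 - <<'E'
from h import *
s=env.get_state();w=snap('wrist','w1.png')
m=[.5604,.1152,.2017]
go(m,-34.14+90)
go(m,-8.5+90)
E
```

```text
clock: 2.4
tcp_pos: [0.5128, 0.1441, 0.3006]
orientation: [0.0, 0.22, 0.976, 0.0]
wrist_force: [0.8, 0.5, -0.4]
finger_gap: 0.0851
grip_force: 0.0
clock: 2.78
tcp_pos: [0.5306, 0.1143, 0.3001]
orientation: [-0.0, 0.293, 0.956, 0.0]
wrist_force: [0.1, -0.5, 0.2]
finger_gap: 0.0853
grip_force: 0.0
tcp [0.5303 0.1147 0.3003] yang 56.00502213480329 t 2.825 j6 0.6583721023344542 gap 0.08575414104945318 F [ 0.6278 -0.2001 -0.2884]
shift now [-0.0247  0.0172  0.0986]
turn(rad) 0.002531113740588614
tcp [0.5303 0.1147 0.3003] yang 56.00502213480329 t 2.825 j6 0.6583721023344542 gap 0.08575414104945318 F [ 0.6278 -0.2001 -0.2884]
shift now [-0.0247  0.0172  0.0986]
turn(rad) -0.4449713064707577
```

View pics/w1.png

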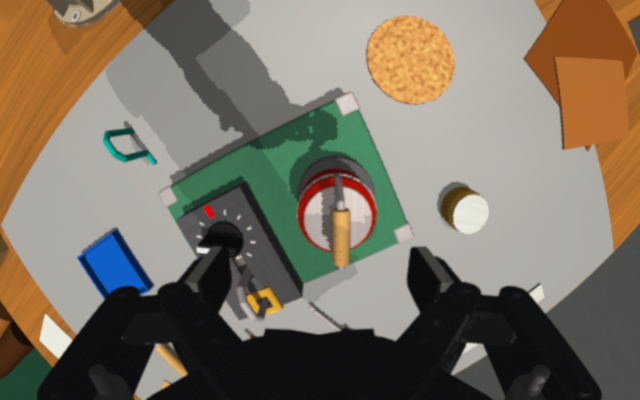

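The wrist view shows the handle running from (341,208) to (342,268), the mat centred at (411,59), the tray at (115,264), the red mark at (210,211) and the white pointer at (203,251).

```bash
cat >> h.py <<'E'
def watz(px,z,s):
    k=env.calibration('wrist');K=np.array(k['K']);M=np.array(k['tool_from_camera'])
    v=np.array([px[0]-K[0,2],px[1]-K[1,2]]);r=np.linalg.norm(v);t=r/K[0,0]
    d=np.r_[v/r*np.sin(t),np.cos(t)];R=Rt(s)
    o=s['tcp_pos']+R@M[:3,3];d=R@M[:3,:3]@d
    return o+d*(z-o[2])/d[2]
def wproj(p,s):
    k=env.calibration('wrist');K=np.array(k['K']);M=np.array(k['tool_from_camera'])
    q=M[:3,:3].T@(Rt(s).T@(np.array(p)-s['tcp_pos'])-M[:3,3]);t=np.arctan2(np.hypot(q[0],q[1]),q[2]);return K[:2,2]+K[0,0]*t*q[:2]/np.hypot(q[0],q[1])
E
python3 - <<'E'
from h import *
s=env.get_state()
a=watz((341,209),.205,s);b=watz((342,268),.205,s);print('handle',a,b,(a+b)/2,np.degrees(np.arctan2(*(b-a)[1::-1])))
print('mat',watz((411,59),.006,s),'tray',watz((115,264),.011,s),'red',watz((210,211),.094,s))
print('pointer',watz((203,251),.13,s),'lock corners',watz((178,218),.094,s),watz((245,184),.094,s),watz((302,290),.094,s))
print('case corners',watz((346,97),.06,s),watz((409,235),.06,s),watz((165,197),.06,s))
E
```

```text
handle [0.5399 0.1285 0.205 ] [0.582  0.1026 0.205 ] [0.561  0.1156 0.205 ] -31.621720311441898
mat [0.4739 0.3055 0.006 ] tray [ 0.4637 -0.2769  0.011 ] red [ 0.4898 -0.0111  0.094 ]
pointer [ 0.5188 -0.0307  0.13  ] lock corners [ 0.4731 -0.0526  0.094 ] [0.4885 0.0439 0.094 ] [0.6344 0.0198 0.094 ]
case corners [0.4721 0.1924 0.06  ] [0.6625 0.168  0.06  ] [ 0.4397 -0.0706  0.06  ]
```

Run:
```python
from h import *
go([.5607,.1155,.198],57.5)
```

```text
tcp [0.5303 0.1147 0.3003] yang 56.00502213480329 t 2.825 j6 0.6583721023344542 gap 0.08575414104945318 F [ 0.6278 -0.2001 -0.2884]
shift now [-0.0248  0.0176  0.1023]
turn(rad) -0.026092285992118647
```

```bash
python3 -m pendant '[[1,-0.025,0.0175,0.01,0],[1,0,0,0.04,-0.026],[1,0,0,0.04,0],[1,0,0,0.0125,0],[-1,0,0,0,0],[-1,0,0,0,0],[-1,0,0,0,0],[-1,0,0,0,0]]' 60;python3 -m pendant '[[-1,0,0,0,0],[-1,0,0,0,0],[-1,0,0,-0.005,0],[-1,0,0,-0.01,0],[-1,0,0,-0.02,0]]'
```

```text
clock: 3.82
tcp_pos: [0.5614, 0.1152, 0.1989]
orientation: [0.001, 0.281, 0.96, 0.0]
wrist_force: [-3.8, -4.4, 12.8]
finger_gap: 0.0125
grip_force: 44.8
clock: 4.45
tcp_pos: [0.5601, 0.1153, 0.2323]
orientation: [-0.001, 0.281, 0.96, -0.0]
wrist_force: [-0.1, 0.4, -2.1]
finger_gap: 0.0123
grip_force: 58.4
```

```bash
python3 -m pendant '[[-1,0,0,-0.02,0],[-1,0,0,-0.02,0],[-1,0,0,0,0],[-1,0,0,0,0]]'
python3 - <<'E'
from h import *
b=snap('side','b3.png');w=snap('wrist','w3.png')
a=np.hstack([cv2.resize(b[100:340,180:420],(400,400)),cv2.resize(w[80:400,160:480],(400,400))])
cv2.imwrite('pics/c3.png',a[:,:,::-1])
go([.474,.308,.25])
E
```

```text
clock: 4.95
tcp_pos: [0.5606, 0.1153, 0.272]
orientation: [-0.0, 0.281, 0.96, -0.0]
wrist_force: [-0.1, -0.0, -2.9]
finger_gap: 0.0118
grip_force: 58.6
tcp [0.5603 0.1153 0.2716] yang 57.35330127229602 t 5.05 j6 0.6323594023243552 gap 0.011843770576138904 F [ 0.7226 -0.8552 -2.4342]
shift now [0.1766 0.1157 0.0218]
```

View pics/c3.png

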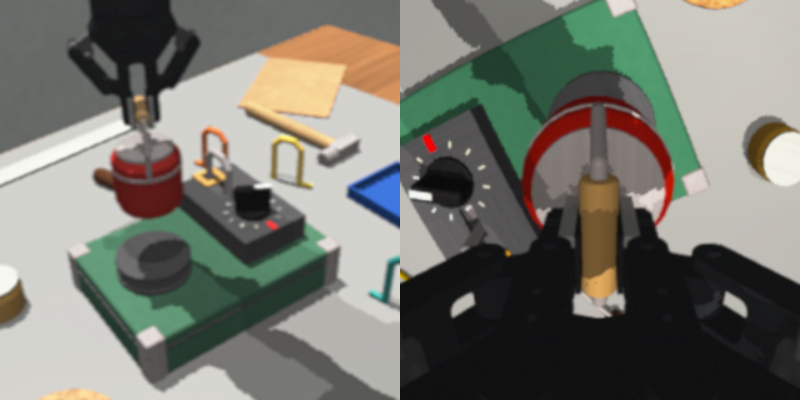

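```bash
python3 -m pendant '[[-1,0.03,0.02,0,0],[-1,0.0367,0.024,0,0],[-1,0.0367,0.024,0,0],[-1,0.0367,0.024,0.02,0],[-1,0.0367,0.024,0.03,0],[-1,0,0,0.03,0],[-1,0,0,0.03,0],[-1,0,0,0.02,0]]';python3 -m pendant '[[-1,0,0,0.01,0],[-1,0,0,0.005,0],[-1,0,0,0,0]]'
python3 - <<'E'
from h import *
s=env.get_state();w=snap('wrist','w4.png');b=snap('side','b4.png')
go([.474,.308,.12])
a=np.hstack([cv2.resize(b[220:400,120:320],(440,400)),cv2.resize(w[0:400,120:520],(360,360))[0:400].copy() if 0 else cv2.resize(w[:,140:500],(360,400))])
cv2.imwrite('pics/c4.png',a[:,:,::-1])
E
```

```text
clock: 6.05
tcp_pos: [0.4731, 0.3081, 0.1403]
orientation: [-0.001, 0.281, 0.96, -0.001]
wrist_force: [0.1, 0.3, -2.6]
finger_gap: 0.0121
grip_force: 58.6
clock: 6.42
tcp_pos: [0.4748, 0.3084, 0.128]
orientation: [0.0, 0.281, 0.96, 0.0]
wrist_force: [-0.7, 0.1, -1.6]
finger_gap: 0.0123
grip_force: 58.5
tcp [0.4752 0.3086 0.1286] yang 57.34540131281982 t 6.525 j6 1.0041705284150724 gap 0.012269321082021235 F [-0.1956  0.3327 -2.8087]
shift now [ 0.0007 -0.0011  0.0086]
```

View pics/c4.png

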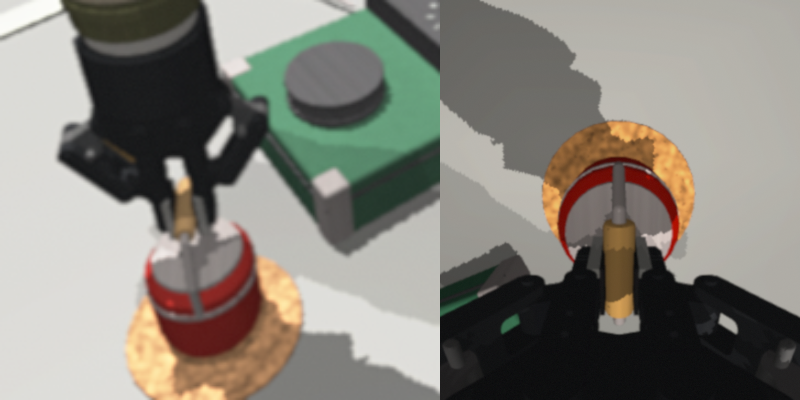

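The pot hangs over the mat, inside its rim. Lowering it.

```bash
python3 -m pendant '[[-1,0,0,0.004,0],[-1,0,0,0.003,0],[-1,0,0,0.002,0],[-1,0,0,0.001,0],[-1,0,0,0,0]]'
```

```text
clock: 7.15
tcp_pos: [0.4749, 0.3084, 0.1191]
orientation: [0.001, 0.281, 0.96, 0.0]
wrist_force: [-1.7, -1.8, 4.5]
finger_gap: 0.0118
grip_force: 59.4
```

```bash
python3 -m pendant '[[-0.5,0,0,0,0],[-0.4,0,0,0,0],[0,0,0,0,0],[0,0,0,0,0],[0,0,0,-0.03,0],[0,0,0,-0.06,0],[0,0,0,-0.06,0],[0,0,0,-0.05,0]]'
python3 - <<'E'
from h import *
s=env.get_state();w=snap('wrist','w5.png');b=snap('side','b5.png')
a=np.hstack([cv2.resize(b[220:400,120:320],(440,400)),cv2.resize(w[:,140:500],(360,400))])
cv2.imwrite('pics/c5.png',a[:,:,::-1])
go([.527-.05,-.0175,.32],81.5)
E
```

```text
clock: 8.15
tcp_pos: [0.4747, 0.3084, 0.3204]
orientation: [0.001, 0.281, 0.96, 0.001]
wrist_force: [0.5, 1.0, -0.3]
finger_gap: 0.0426
grip_force: 0.0
tcp [0.4767 0.3094 0.3244] yang 57.35876391069577 t 8.25 j6 1.0041432308790312 gap 0.042707982704721745 F [0.7324 0.8142 1.0926]
shift now [-0.1766 -0.2751  0.0029]
turn(rad) -0.42134405525963864
```

View pics/c5.png

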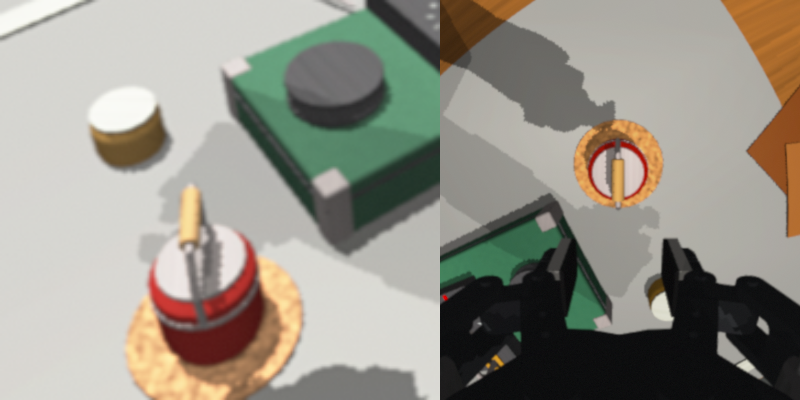

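The pot stands upright and wholly inside the mat's rim. On to the dial.

```bash
python3 -m pendant '[[0,-0.0365,-0.0413,0,0],[0,-0.0365,-0.0413,0,0],[0,-0.0365,-0.0413,0,0],[0,-0.0365,-0.0413,0,0],[0,-0.0365,-0.0413,0,0],[0,-0.0365,-0.0413,0,0],[0,0,0,0,-0.18],[0,0,0,0,-0.18]]'; python3 -m pendant '[[0,0,0,0,-0.18],[0,0,0,0,-0.18],[0,0,0,0,-0.18],[0,0,0,0,-0.18],[0,0,0,0,-0.18],[0,0,0,0.02,-0.18],[0,0,0,0.02,0],[0,0,0,0,0]]'
python3 - <<'E'
from h import *
s=env.get_state();w=snap('wrist','w6.png')
L=np.array([.5275,-.0175])
go([*L,.3],141.5)
cv2.imwrite('pics/c6.png',cv2.resize(w[60:360,170:490],(800,750))[:600,:,::-1])
print(s['joint_pos'])
E
```

```text
clock: 9.25
tcp_pos: [0.5252, -0.0196, 0.3169]
orientation: [-0.001, 0.103, 0.995, 0.0]
wrist_force: [-0.2, 0.6, 0.2]
finger_gap: 0.0426
grip_force: 0.0
clock: 10.25
tcp_pos: [0.5241, -0.0182, 0.2757]
orientation: [-0.002, -0.421, 0.907, 0.001]
wrist_force: [0.2, -0.1, -0.7]
finger_gap: 0.0426
grip_force: 0.0
tcp [ 0.5247 -0.0183  0.277 ] yang 139.85251446437115 t 10.3 j6 -1.0579732931406967 gap 0.04284701612525048 F [0.4704 0.0362 0.5772]
shift now [-0.0024 -0.0016 -0.023 ]
turn(rad) -0.02875404697570571
[-0.1879  0.2113 -0.0223  1.3412  0.0001 -1.058 ]
```

View pics/c6.png

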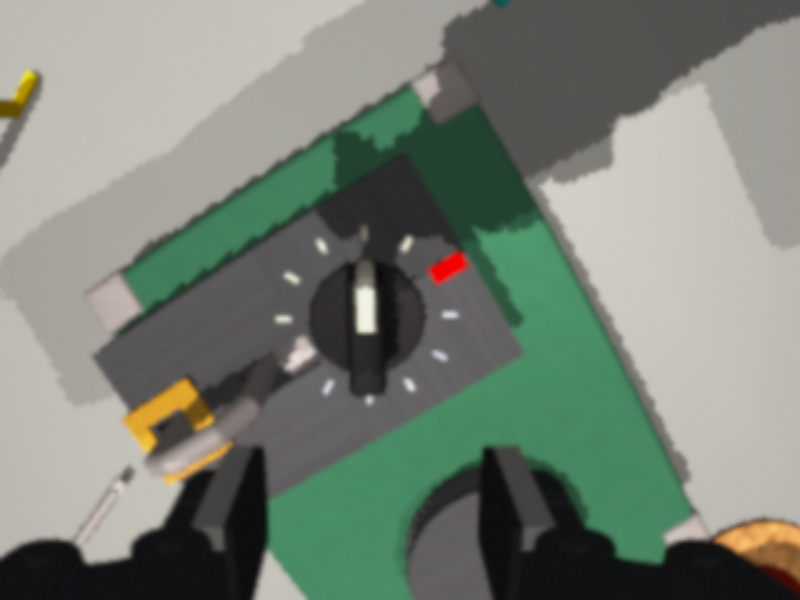

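The crop shows the pointer at the second tick from red, so 60 degrees to turn. Opposite ticks give the dial axis at crop (366,316) at lock-top height. The steel shackle's crown runs from about (262,378) to (160,462).

Run:
```python
from h import *
s=env.get_state()
C=lambda u,v:(170+u/2.5-.3,60+v/2.5-.3)
c=watz(C(366,315.5),.094,s);r=watz(C(448,267),.094,s);print('dial',c,'red',r,np.degrees(np.arctan2(*(r-c)[1::-1])))
for p in((282,319),(405,243),(321,245),(364,232),(450,314)):
  q=watz(C(*p),.094,s)-c;print(np.degrees(np.arctan2(q[1],q[0])),np.linalg.norm(q))
a=watz(C(364,263),.13,s);b=watz(C(368,370),.13,s);print('bar',a,b,np.linalg.norm(a-b))
print('lock corners',[watz(C(*p),.094,s) for p in((405,153),(521,352),(93,355))])
print('hasp inner',watz(C(178,430),.097,s))
go([c[0],c[1],.121],141.5)
```

```text
dial [ 0.528  -0.0186  0.094 ] red [ 0.4897 -0.0126  0.094 ] 171.15576529498696
-37.81031224487197 0.03448355495902327
-157.8472260948094 0.03365309508245674
-98.32301868427143 0.034145831910755826
-128.87144123850953 0.034216755594121816
140.99940190863884 0.03435793563867512
bar [ 0.5109 -0.0396  0.13  ] [ 0.5354 -0.0084  0.13  ] 0.03961348855171647
lock corners [array([ 0.4738, -0.059 ,  0.094 ]), array([0.4885, 0.0349, 0.094 ]), array([ 0.6291, -0.0819,  0.094 ])]
hasp inner [ 0.6219 -0.0331  0.097 ]
tcp [ 0.5247 -0.0183  0.277 ] yang 139.85251446437115 t 10.3 j6 -1.0579732931406967 gap 0.04284701612525048 F [0.4704 0.0362 0.5772]
shift now [-0.0021 -0.003   0.156 ]
turn(rad) -0.02875404697570571
```

```bash
python3 -m pendant '[[-0.3,-0.002,-0.003,0.04,-0.029],[-0.3,0,0,0.05,0],[-0.3,0,0,0.04,0],[-0.3,0,0,0.02,0],[-0.3,0,0,0.007,0],[-0.3,0,0,0,0]]' 40
python3 - <<'E'
from h import *
go([.528,-.0186,.12],141.5)
E
```

```text
clock: 11.05
tcp_pos: [0.5294, -0.0189, 0.1214]
orientation: [0.0, -0.435, 0.901, -0.0]
wrist_force: [0.1, 0.8, 0.4]
finger_gap: 0.0298
grip_force: 0.0
tcp [ 0.5294 -0.0189  0.1214] yang 141.51821988734133 t 11.05 j6 -1.0865003939445157 gap 0.029801586507072313 F [0.1343 0.7879 0.4303]
shift now [0.0007 0.0013 0.0014]
turn(rad) 0.0003179970234486669
```

```bash
python3 -m pendant '[[-1,0,0,0.001,0],[-1,0,0,0,0],[-1,0,0,0,0],[-1,0,0,0,0]]' 40; python3 -c "
from h import *
s=env.get_state();print(s['wrist_force'],s['ft_torque'])"
```

```text
clock: 11.55
tcp_pos: [0.5278, -0.0173, 0.1213]
orientation: [0.0, -0.435, 0.9, 0.001]
wrist_force: [-5.4, 5.0, 6.2]
finger_gap: 0.0133
grip_force: 39.8
[-5.4067  4.9753  6.1854] [ 1.0945  1.1113 -0.0444]
```

```bash
python3 -m pendant '[[-1,0,0.002,0,0],[-1,0,0,0,0.175],[-1,0,0,0,0.175],[-1,0,0,0,0.174],[-1,0,0,0,0],[-1,0,0,0,0]]'; python3 -c "
from h import *
s=env.get_state();print(s['wrist_force'],s['ft_torque']);go([.528,-.0186,.12],111.5)"
```

```text
clock: 12.3
tcp_pos: [0.5281, -0.0177, 0.1213]
orientation: [0.001, -0.188, 0.982, -0.0]
wrist_force: [-1.8, 0.9, 6.4]
finger_gap: 0.0131
grip_force: 39.9
[-1.8133  0.9261  6.4417] [ 0.1132  0.495  -0.0842]
tcp [ 0.5281 -0.0177  0.1213] yang 111.6718370821564 t 12.3 j6 -0.5638295907746964 gap 0.013083754130404909 F [-1.8133  0.9261  6.4417]
shift now [ 0.0004 -0.0008  0.0013]
turn(rad) 0.002999122860649192
```

```bash
python3 -m pendant '[[-1,0,0,0,0.175],[-1,0,0,0,0.175],[-1,0,0,0,0.174],[-1,0,0,0,0],[-1,0,0,0,0]]'; python3 -c "
from h import *
s=env.get_state();print(s['wrist_force'],s['ft_torque']);go([.528,-.0186,.12],81.5)"
```

```text
clock: 12.92
tcp_pos: [0.5282, -0.0185, 0.1213]
orientation: [0.001, 0.073, 0.997, -0.001]
wrist_force: [-1.9, -2.5, 6.3]
finger_gap: 0.0128
grip_force: 39.8
[-1.8519 -2.5039  6.3007] [-0.3531  0.4973 -0.0756]
tcp [ 0.5282 -0.0185  0.1213] yang 81.62493270075383 t 12.925 j6 -0.03992791544894279 gap 0.012761783515384961 F [-1.8519 -2.5039  6.3007]
shift now [ 0.0002 -0.0002  0.0013]
turn(rad) 0.0021804869715631565
```

```bash
python3 -m pendant '[[-0.3,0,0,0,0],[-0.3,0,0,0,0],[-0.3,0,0,0,0],[-0.3,0,0,-0.03,0],[-0.3,0,0,-0.05,0],[-0.3,-0.01,0,-0.05,0],[-0.3,-0.01,0,-0.02,0],[-0.3,0,0,0,0]]'
python3 - <<'E'
from h import *
s=env.get_state();w=snap('wrist','w7.png')
go([.597,-.03,.25],81.5)
cv2.imwrite('pics/c7.png',cv2.resize(w[90:290,210:430],(660,600))[:,:,::-1])
E
```

```text
clock: 13.92
tcp_pos: [0.5486, -0.0208, 0.2713]
orientation: [0.002, 0.074, 0.997, -0.0]
wrist_force: [-0.2, -0.0, -0.9]
finger_gap: 0.0302
grip_force: 0.0
tcp [ 0.5473 -0.0206  0.2696] yang 81.4915158210566 t 13.975 j6 -0.035705787700522816 gap 0.029880200112434783 F [-0.1731 -0.5364 -0.9644]
shift now [-0.0505 -0.002   0.0196]
turn(rad) -0.00014807685689079334
```

View pics/c7.png

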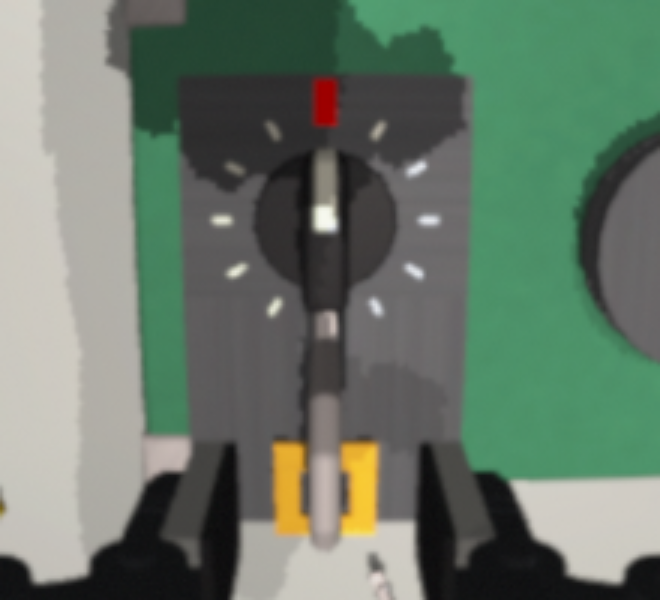

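The pointer is now at the red mark. The shackle lies in line, with its crown from about crop (325,392) to (325,545).

Run:
```python
from h import *
s=env.get_state()
C=lambda u,v:(210+u/3-.33,90+v/3-.33)
print('near leg top/far leg', [watz(C(324,v),z,s) for v,z in((392,.14),(545,.14),(490,.146))])
x=np.array([np.cos(np.radians(-8.5)),np.sin(np.radians(-8.5))]);c=np.array([.528,-.0186])
for d in(47,52):
  for e in(-5,45+5): print(d,e,(wproj([*(c+x*(d+e)/1000),.13],s)-[210,90])*3)
  print('crownmid',(wproj([*(c+x*(d+22.5)/1000),.146],s)-[210,90])*3, c+x*(d+22.5)/1000)
print('scene', [proj('scene',[*(c+x*(d+22.5)/1000),.138]) for d in(47,52)],[proj('side',[*(c+x*(d+22.5)/1000),.138]) for d in(47,52)])
```

```text
near leg top/far leg [array([ 0.568 , -0.0246,  0.14  ]), array([ 0.6177, -0.0321,  0.14  ]), array([ 0.5962, -0.0288,  0.146 ])]
47 -5 [323.1494 385.0002]
47 50 [323.2763 546.4652]
crownmid [323.0407 490.5917] [ 0.5967 -0.0289]
52 -5 [323.1588 400.6674]
52 50 [323.2899 559.894 ]
crownmid [323.0551 505.7826] [ 0.6017 -0.0296]
scene [array([304.9221, 204.5272]), array([304.2083, 206.026 ])] [array([311.7788, 193.908 ]), array([310.4636, 192.9672])]
```

```bash
python3 -m pendant '[[-0.3,-0.051,-0.001,0,0],[-0.3,0,0,0.04,0],[-0.3,0,0,0.05,0],[-0.3,0,0,0.03,0],[-0.3,0,0,0.01,0],[-0.3,0,0,0,0]]' 80
python3 - <<'E'
from h import *
s=env.get_state();w=snap('wrist','w8.png')
go([.5975,-.029,.139],81.5)
E
python3 -m pendant '[[-1,0,0,0,0],[-1,0,0,0,0],[-1,0,0,0,0],[-1,0,0,0,0]]' 80
```

```text
clock: 14.72
tcp_pos: [0.5965, -0.0289, 0.1388]
orientation: [-0.001, 0.074, 0.997, 0.0]
wrist_force: [0.6, -0.0, 0.1]
finger_gap: 0.0299
grip_force: 0.0
tcp [ 0.5974 -0.0291  0.1401] yang 81.47825122623242 t 14.775 j6 -0.03409524984309843 gap 0.02941399738359446 F [0.6255 0.6889 1.6468]
shift now [-0.0001  0.0001  0.0011]
turn(rad) -0.0003795877105157108
clock: 15.28
tcp_pos: [0.5985, -0.0293, 0.1415]
orientation: [0.002, 0.074, 0.997, -0.0]
wrist_force: [-0.3, -0.5, 6.2]
finger_gap: 0.0075
grip_force: 78.2
```

```bash
python3 -m pendant '[[-1,0,0,-0.005,0],[-1,0,0,-0.005,0],[-1,0,0,-0.005,0],[-1,0,0,0,0]]' 80; python3 -m pendant '[[-1,0,0,-0.01,0],[-1,0,0,-0.01,0],[-1,0,0,-0.01,0],[-1,0,0,-0.01,0],[-1,0,0,-0.01,0],[-1,0,0,0,0]]' 80
```

```text
clock: 15.78
tcp_pos: [0.5977, -0.0291, 0.1552]
orientation: [0.0, 0.074, 0.997, 0.0]
wrist_force: [0.0, -0.2, -0.7]
finger_gap: 0.0078
grip_force: 77.9
clock: 16.52
tcp_pos: [0.598, -0.0292, 0.206]
orientation: [0.001, 0.074, 0.997, -0.0]
wrist_force: [0.0, -0.2, -2.0]
finger_gap: 0.0073
grip_force: 77.9
```

```bash
python3 -m pendant '[[-1,0,0,-0.03,0],[-1,0,0,-0.02,0],[-1,0,0,0,0]]' 80
python3 - <<'E'
from h import *
for c in('scene','side'):
    im=cv2.imread('pics/'+('a' if c=='scene' else 'b')+'.png')
    h=cv2.cvtColor(im,cv2.COLOR_BGR2HSV);m=cv2.inRange(h,(105,150,40),(125,255,255))
    if c=='scene': m[:140]=0
    n,l,st,ce=cv2.connectedComponentsWithStats(m);i=1+np.argmax(st[1:,4]);print(c,st[i],ce[i],atz(c,ce[i],.011))
    q=cv2.boxPoints(cv2.minAreaRect(np.argwhere(l==i)[:,::-1].astype(np.float32)))
    cn=cv2.approxPolyDP(cv2.convexHull(np.argwhere(l==i)[:,::-1].astype(np.int32)),5,True)[:,0]
    X=np.array([atz(c,p,.022)[:2] for p in cn]);print(X.tolist(),X.mean(0))
    print([r for r in env.recognise(c,'shackle_crown')[:4]] if c=='x' else '')
snap('scene','s9.png');snap('wrist','w9.png')
for c in('scene','wrist'):print(c,[(np.round(r['centre']),round(r['score'],2)) for r in env.recognise(c,'shackle')[:5]])
print(proj('scene',[.598,-.029,.22]))
go([.4665,-.291,.25])
E
```

```text
clock: 16.9
tcp_pos: [0.5983, -0.0293, 0.2561]
orientation: [0.001, 0.074, 0.997, -0.0]
wrist_force: [-0.1, -0.2, -1.4]
finger_gap: 0.0074
grip_force: 77.9
scene [ 193  166   56   43 1575] [220.7981 187.2787] [ 0.4712 -0.2956  0.011 ]
[[0.4242361700976982, -0.22892068910905908], [0.5475272884486043, -0.23847963229713096], [0.5297567190407592, -0.35403424781932613], [0.4057724466177062, -0.3444024095949033]] [ 0.4768 -0.2915]

side [ 390  198   64   40 1450] [421.0717 217.2221] [ 0.4657 -0.2886  0.011 ]
[[0.40360616453530473, -0.33495636245632854], [0.4103369896213195, -0.20720462949650975], [0.5278342758979362, -0.23841290930111425], [0.5143201559257614, -0.3471122221321511]] [ 0.464  -0.2819]

scene [(array([231., 230.]), 0.64), (array([244., 266.]), 0.6)]
wrist [(array([319., 234.]), 0.94), (array([244., 266.]), 0.59), (array([174., 238.]), 0.55)]
[304.4776 181.1705]
tcp [ 0.5968 -0.029   0.2533] yang 81.47269130202056 t 17.1 j6 -0.03404814254196712 gap 0.007792269427717333 F [-0.1694  0.5129 -1.0952]
shift now [ 0.09   -0.2784  0.0035]
```

```bash
python3 -m pendant '[[-1,0.0127,-0.0398,0,0],[-1,0.0127,-0.0398,0,0],[-1,0.0127,-0.0398,0,0],[-1,0.0127,-0.0398,0,0],[-1,0.0127,-0.0398,0,0],[-1,0.0127,-0.0398,0,0],[-1,0.0127,-0.0398,0,0],[-1,0,0,0,0]]'; python3 -m pendant '[[-1,0,0,0,0],[-1,0,0,0,0],[-1,0,0,0,0]]'
python3 - <<'E'
from h import *
s=env.get_state();w=snap('wrist','w10.png')
go([.468,-.291,.25])
print([(np.round(r['centre']),round(r['score'],2)) for r in env.recognise('wrist','shackle')[:4]])
h=cv2.cvtColor(w,cv2.COLOR_RGB2HSV);m=cv2.inRange(h,(105,150,30),(125,255,255))
n,l,st,ce=cv2.connectedComponentsWithStats(m);i=1+np.argmax(st[1:,4]);print(st[i],ce[i])
cn=cv2.approxPolyDP(cv2.convexHull(np.argwhere(m>0)[:,::-1].astype(np.int32)),6,True)[:,0]
print(cn.tolist(),[watz(p,.022,s)[:2].tolist() for p in cn])
a=snap('scene','s10.png')
h=cv2.cvtColor(a,cv2.COLOR_RGB2HSV)
for n in('pot','dial','mat','shackle'):print(n,[(np.round(r['centre']),round(r['score'],2)) for r in env.recognise('scene',n)[:5]])
p=s['tcp_pos'];print([proj('scene',[p[0],p[1],p[2]-d]) for d in(0,.078)])
# dial pointer (white) near lock
c=np.array([.528,-.0186])
for k in range(4):
    t=np.radians(171.5+30*k);print(k,[a[int(round(v)),int(round(u))].tolist() for u,v in [proj('scene',[*(c+r*np.array([np.cos(t),np.sin(t)])),.13]) for r in(.008,.013,.018)]])
E
```

```text
clock: 18.1
tcp_pos: [0.4667, -0.2935, 0.2535]
orientation: [-0.001, 0.076, 0.997, 0.0]
wrist_force: [0.3, -0.1, -0.9]
finger_gap: 0.0074
grip_force: 78.2
clock: 18.48
tcp_pos: [0.4686, -0.2905, 0.2547]
orientation: [-0.0, 0.074, 0.997, 0.0]
wrist_force: [0.4, 0.5, -1.7]
finger_gap: 0.0075
grip_force: 78.2
tcp [ 0.4686 -0.2906  0.2547] yang 81.56283330573555 t 18.525 j6 -0.553520599007824 gap 0.007018778802693757 F [-0.0778  0.0054 -1.497 ]
shift now [ 0.0005 -0.0005  0.0047]
[(array([484.,  48.]), 0.93), (array([320., 235.]), 0.83), (array([386., 265.]), 0.46)]
[ 264  124  102  101 8615] [315.745  171.3776]
[[364, 221], [271, 224], [0, 47], [0, 35], [364, 125]] [[0.5335281140461123, -0.24366304082977092], [0.5206743115004469, -0.3577268206322055], [0.1274740664264637, -0.8273401467334951], [0.10163451784589139, -0.8285943480281377], [0.4178882463327008, -0.23017854774915958]]
pot [(array([445., 212.]), 0.91)]
dial [(array([178., 250.]), 0.28)]
mat [(array([432., 231.]), 0.94)]
shackle [(array([207., 131.]), 0.71), (array([242., 266.]), 0.64), (array([233., 230.]), 0.57), (array([418., 284.]), 0.17)]
[array([209.5628, 118.6939]), array([214.2351, 142.6738])]
0 [[206, 212, 215], [196, 203, 204], [180, 185, 187]]
1 [[132, 135, 138], [49, 47, 53], [62, 66, 66]]
2 [[72, 74, 79], [71, 71, 75], [74, 75, 78]]
3 [[75, 73, 78], [70, 70, 73], [74, 74, 77]]
```

```bash
python3 -m pendant '[[-1,0,-0.002,0,0],[-1,0,0,0,0],[-1,0,0,0,0],[-1,0,0,0,0]]'; python3 -c "
from workcell import env
print(env.hand_in())"
```

```text
clock: 19.32
tcp_pos: [0.4679, -0.2934, 0.2547]
orientation: [-0.0, 0.074, 0.997, 0.0]
wrist_force: [-0.1, 0.1, -1.2]
finger_gap: 0.0072
grip_force: 78.2
the job is handed in; nothing more can be done
None
```

I handed the job in at 19.3 s: the glue pot is upright on the cork mat, the dial is at the red mark, and the steel shackle is held still over the middle of the tray, crown up, feet about 17 cm above the bench; no verdict came back.

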